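# Empty the analyser's catch box and close it with its pinned cover

### The arm

A 6-joint arm with a two-finger parallel gripper is mounted at the origin on the work surface; the furniture and walls round the work are solid. World frame = base frame: x ahead of the robot, y to its left, z up, the work surface at z = 0. Lengths are in m, angles in degrees, forces in N, time in s.
With the tool pointing down it reaches from about 0.25 to 0.725 m from the base axis. Payload 9.7 kg.
Tool frame: the origin (TCP) lies between the finger pads; the fingertips stand 17 mm ahead of it and the grasp point (between the pads) lies 2 mm behind it; z points along the fingers, y is the direction in which the jaws open and shut (so a half turn about z gives the same grasp; the last joint's range is limited). The gripper opens to 85 mm and grips with 20 to 120 N. Pads are 22 mm wide; open, the fingers measure 114 mm over their backs; the gripper's body (76 mm by 85 mm) begins 54 mm behind the grasp point. The pads swing forward as they close: fully open they stand 13 mm farther back than shut.
Start: joints at [75.63, 4.979, 10.078, 95.1, 0, 90], TCP at [0.136, 0.533, 0.248] pointing down, gripper open.
Joint ranges: [-179.16, 179.16], [-48.56, 103.87], [-65.8, 70.77], [-126.05, 130.52], [-82.76, 87.17], [-180, 180]. Speed limits (degrees/s): [127.2, 127.2, 147.25, 180, 180, 180].

### API

Orientations are given as [roll, pitch, yaw] about the fixed x, y, z axes, in that order (R = Rz(yaw) Ry(pitch) Rx(roll)).
In Python, from workcell import monitor, cams, order gives the robot as it stands. The module is installed in compiled form; this text tells all that it offers.
- The arm moves only by the shell command python3 -m handwheel 'ROWS' [OPENING] [FORCE]. ROWS is JSON, a list of rows, each a list of 6 numbers: the shift along the tool's x, y, z in m, then the turn, a rotation vector about the tool's x, y, z in degrees. In form: [[tx, ty, tz, wx, wy, wz], ...]. A call has exactly 8 rows; each row shifts and turns the commanded pose from where the row before left it, along the tool's axes as they then stand; what a row does not reach is not made up. A row lasts 1/12 s, in which the tool goes at most 41.7 mm and 7.16 degrees, less where a joint would pass 70% of its speed; a pose out of reach is approached as far as the arm can. A call is refused whole if a number of a shift passes 0.0417 or a number of a turn 7.16, either way. A call with a gripper value outside its range is refused whole. OPENING is the opening, from -1 (shut) to 1 (fully open), set as the call begins (- or left out, the last holds). The fingers move at their own pace and stop on an object; FORCE is the grip in N (left out, the last holds). Time passes only in rows, so rows that do not move let the fingers close, or fill a call up. It gives the time, the measured TCP pose, the force and the opening at its end, in the units of the state.
- monitor.get_obs(): the state, without advancing time (a new reading comes with each control period).
- cams.camera(name): name is "scene" or "top"; returns a dict with "img" (480x640x3 uint8, red, green, blue), "depth" (480x640 float32, m along the optical axis (not along the pixel's ray), 0 where there is no reading), "fx", "fy", "cx", "cy" (pixels), "distortion" ([k1, k2, p1, p2, k3] as OpenCV has them; the pictures are not rectified), "rvec" (rotation vector, rad) and "tvec" (3), from world to camera coordinates, as OpenCV has them. Camera axes: x right, y down, z forward; pixel columns grow to the right and rows downward; lengths in m; the calibration is good to about 2 mm. A picture is of the moment at which its call begins.
- order.job_done(): hands the job in, once; it reports no verdict.
The state is a dict: "time": time; "q": joint angles; "qd": joint speeds; "joint_efforts": joint torques, N m; "ee_pos": TCP position; "tcp_rot": TCP orientation; "wrist_force": force on the tool from outside, world axes, zero at the start; "torque": the same for the moment, N m; "opening": finger opening in m.
Only numpy, scipy, OpenCV 4.12 (cv2) and the standard library are available. Lean on these libraries where they do the work, as an engineer would, in place of code of your own. Each camera call takes 0.05 s, during which the arm holds its last target. There are 200 camera calls.

### The job

Move the two finished vials from the open white catch box into the yellow tote and leave them standing upright there. Close the emptied catch box with the blue cover that is parked under the low white riser: both pins through the cover's holes, the cover flat and fully down on its ledge inside the rim. Lower the cover gently, do not drop it, and leave the two dropper bottles and the gauze roll where they are.

Things in the scene. Friction and masses are not known exactly. Their poses are not given: they have to be found in the camera images.
- catch_box: Fixed white open-topped box, 176 (x) x 88 (y) mm outside; origin at the centre of its underside on the table, z up; blue front panel on its +y side. Tray floor at z = 22 mm (tray 109 x 45 mm), grey ledge round the tray at z = 36 mm, rim 9 mm thick to z = 48 mm round a recess of 158 x 70 mm. Two steel pins 7 mm across stand on the ledge at x = -65 and +65 mm, y = 0.
- seat (a point): Point in the catch box at the centre of the recess at ledge height (36 mm above the table); x along the box. The seated cover's origin lies here. The two pins rise 14 mm above it with tapered tips. The rim rises 12 mm above it, higher than the seated plate, so the cover cannot be let down while held by its edges.
- cover: Loose blue plate, 150 (x) x 62 (y) x 8 mm, 0.18 kg, origin at the centre of its underside, z up. Through holes of 12 mm at x = -65 and +65 mm, y = 0; fits the box either way round. Starts lying on the table, mostly under the riser; only its -x end sticks out 40 to 50 mm towards the robot (its +x end shows about 15 mm behind).
- rib (a point): Middle of the cover's grip rib, 20 mm above its underside. The black rib is 44 mm long (cover x), 12 mm thick (cover y) and stands from the plate's top (8 mm) to 32 mm above the underside. It is under the riser's roof at first.
- riser: Fixed low white bridge stand, 90 (x) x 118 (y) x 50 mm, origin at the centre of its footprint on the table; a flat top on two side walls along x, so it is a tunnel along x, 102 mm wide and 40 mm high. Its -x mouth looks roughly towards the robot.
- tote: Fixed yellow open tray, 110 (x) x 84 (y) x 30 mm outside, walls and floor about 4 mm, origin at the centre of its underside on the table.
- vial_a: Loose glass vial with a blue cap, 23 mm across, 49 mm tall (firm to grip up to 42 mm), origin at the centre of its underside, z up along it. Starts standing in the catch box tray.
- vial_b: Loose glass vial with a red cap, same sizes and origin as vial_a. Starts standing in the catch box tray.
- stain_red: Loose dropper bottle with a red cap, 37 mm across, 98 mm tall, standing in front of the catch box; origin at the centre of its underside. Leave alone.
- oil_bottle: Loose dropper bottle with a black cap, 37 mm across, 98 mm tall, standing in front of the catch box; origin at the centre of its underside. Leave alone.
- gauze_roll: Loose white gauze roll standing on end on the riser's top, 43 mm across, 60 mm tall (top 110 mm above the table), origin at the centre of its underside. Leave alone.
- timer: Fixed white timer, 28 x 66 x 50 mm, standing behind the tote; origin at the centre of its underside. (The thin black cables seen near the tote are scenery and do not obstruct anything.)
Things that resemble listed ones, but are neither listed nor needed, are in the scene too. What is shaped like the vial_a but green or pink is not meant.

How it is judged:
By the outcome, as a careful person would: the job done as asked, in the order asked, and still so for the second after the job is handed in, with the robot touching nothing.
It also fails if it takes over 72 s, if anything falls off the work surface, if the arm or the gripper's body presses on something with over 40 N, if the wrist force passes 120 N, or if a joint passes its speed limit or range.

## Working session

There is one attempt and no reset: what is moved stays moved. The work goes in short steps, Python scripts to look and compute and a shell command to move; the robot and the scene stay as the last step left them, time stands still between calls to the robot, and variables do not carry over. Pictures are saved under pics/ and viewed, about 8 in all and at most 12, crops included, and the job is handed in when it is done.

```bash
mkdir -p pics
cat > h.py <<'E'
import numpy as np,cv2
from workcell import monitor,cams,order
def cam(n):
    c=cams.camera(n); c['K']=np.array([[c['fx'],0,c['cx']],[0,c['fy'],c['cy']],[0,0,1]]);c['D']=np.array(c['distortion'],float)
    c['R']=cv2.Rodrigues(np.array(c['rvec'],float))[0];c['t']=np.array(c['tvec'],float).ravel();return c
def rays(c,uv):
    p=cv2.undistortPoints(np.array(uv,float).reshape(-1,1,2),c['K'],c['D']).reshape(-1,2)
    d=np.c_[p,np.ones(len(p))]; return -c['R'].T@c['t'], d@c['R']   # origin, dirs world (z cam=1)
def onz(c,uv,z):
    o,d=rays(c,uv); return o+d*((z-o[2])/d[:,2])[:,None]
def cloud(c):
    v,u=np.mgrid[0:480,0:640]; o,d=rays(c,np.c_[u.ravel(),v.ravel()])
    return (o+d*c['depth'].reshape(-1,1)).reshape(480,640,3)
def save(c,f): cv2.imwrite(f,c['img'][:,:,::-1])
E
python3 - <<'E'
from h import *
for n in('scene','top'):
    c=cam(n);save(c,f'pics/{n}0.png');np.savez(f'{n}0.npz',**{k:c[k] for k in c});print(n,-c['R'].T@c['t'],c['R'][2])
print(monitor.get_obs())
E
```

```text
scene [0.00996858 0.86801903 0.75523673] [ 0.42312057 -0.65108387 -0.630126  ]
top [0.38431278 0.11517308 1.01488114] [ 0.09005029 -0.01474875 -0.99582801]
{'time': 0.1, 'q': array([7.56310534e+01, 5.00829539e+00, 1.00380812e+01, 9.51005014e+01,
       2.78299093e-04, 9.00007260e+01]), 'qd': array([-0.01810428, -0.02775822,  0.18325633,  0.07813507, -0.09329363,
        0.05586933]), 'joint_efforts': array([ 7.53616996e-05, -5.21562159e+01,  4.65653980e+01,  1.59489684e-02,
       -9.58799546e-05, -1.75680622e-06]), 'ee_pos': array([0.13644056, 0.53260434, 0.24764246]), 'tcp_rot': array([-1.79929284e+02, -2.77402816e-04,  1.65630327e+02]), 'wrist_force': array([-0.34988046, -0.18204413, -0.3469273 ]), 'torque': array([ 0.01679542, -0.00125066, -0.01368749]), 'opening': 0.08560779572272885}
```

View pics/scene0.png

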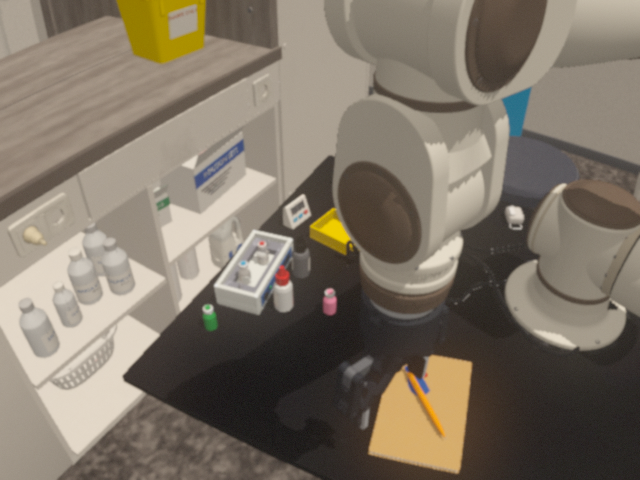

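View pics/top0.png

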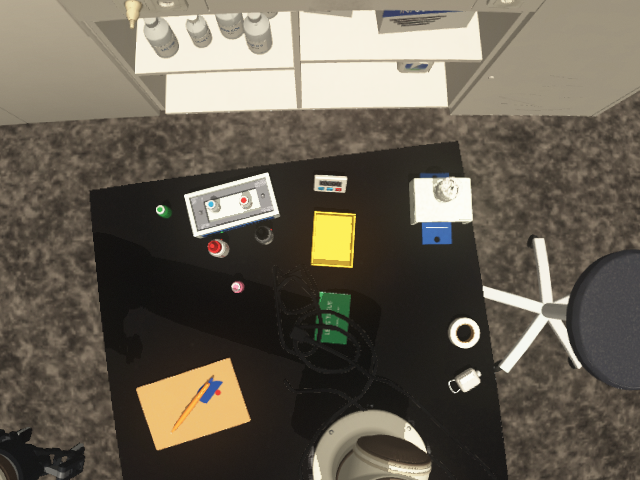

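The top view shows the catch box at (232,204), with the blue-capped vial at (213,204) and the red-capped one at (245,201). The tote is at (333,240), the riser at (440,200) and the cover's end at (437,233). The green vial (163,210) and the pink one (237,287) are decoys; the two vials in the tray fit the description. I'll measure these and confirm with an enlarged crop.

```bash
cat > m.py <<'E'
from h import *
c=dict(np.load('top0.npz'));P=cloud(c);im=c['img'];hsv=cv2.cvtColor(im,cv2.COLOR_RGB2HSV)
H,S,V=[hsv[:,:,i].astype(int) for i in range(3)]
def box(m): 
    vis=np.uint8(m); n,l,st,ce=cv2.connectedComponentsWithStats(vis); k=1+np.argmax(st[1:,4]); 
    cn=max(cv2.findContours(np.uint8(l==k),cv2.RETR_EXTERNAL,cv2.CHAIN_APPROX_NONE)[0],key=cv2.contourArea)
    return l==k,cn.reshape(-1,2)
def rect(cn,z,name):
    w=onz(c,cn,z)[:,:2]; r=cv2.minAreaRect((w*1000).astype(np.float32)); print(name,[np.round(x,1) for x in r]); return r
roi=lambda u0,u1,v0,v1:(lambda m:(m.__setitem__((slice(v0,v1),slice(u0,u1)),True),m)[1])(np.zeros((480,640),bool))
print('table',np.median(P[350:380,100:130,2]))
m,cn=box(roi(175,290,165,245)&(P[:,:,2]>.042)&(P[:,:,2]<.056)&(S<80)); 
m,cn=box(roi(175,290,165,245)&(V>120)&(S<70)); rect(cn,.048,'box rim'); print(np.median(P[m][:,2]))
w=P[m]; 
m,cn=box(roi(300,370,200,280)&(H>20)&(H<35)&(S>120)&(V>70)); rect(cn,.03,'tote')
m,cn=box(roi(400,480,160,226)&(V>120)&(S<80)&(P[:,:,2]<.07)); rect(cn,.05,'riser');print(np.median(P[m][:,2]))
B=(H>95)&(H<125)&(S>120)&(V>60)
m,cn=box(roi(400,480,215,260)&B); r=rect(cn,.008,'cover front');print(np.median(P[m][:,2]), onz(c,cv2.approxPolyDP(cn,3,True).reshape(-1,2),.008)[:,:2].round(4).tolist())
m,cn=box(roi(400,480,160,182)&B); rect(cn,.008,'cover back')
# hole
sub=roi(428,446,228,248)&(V<45); m,cn=box(sub); print('hole',cn.mean(0),onz(c,[cn.mean(0)],.008))
for n,u,v in(('a',213,204),('b',245,201)):
    q=P[v-10:v+11,u-10:u+11].reshape(-1,3); t=q[q[:,2]>.062]; print(n,len(t),t.mean(0).round(4),t[:,2].max())
    f=(roi(u-9,u+10,v-9,v+10))&(S>110)&(V>60); m,cn=box(f); print(cn.mean(0),f.sum(),onz(c,[cn.mean(0)],.071))
for n,u,v in(('red',218,247),('oil',263,235),('gauze',447,189),('timer',330,184)):
    q=P[v-18:v+19,u-18:u+19].reshape(-1,3); t=q[q[:,2]>q[:,2].max()-.012]; print(n,t.mean(0).round(4),q[:,2].max())
# pins
for p in [(201,211),(270,190)]:
    print(onz(c,[p],.05))
a=cv2.resize(im[165:260,180:290],None,fx=5,fy=5,interpolation=cv2.INTER_CUBIC);b=cv2.resize(im[165:260,405:480],None,fx=5,fy=5,interpolation=cv2.INTER_CUBIC)
a=np.hstack([a,b])[:,:,::-1];a=cv2.resize(a,None,fx=.85,fy=.85);cv2.imwrite('pics/crop1.png',a);print(a.shape)
E
python3 m.py
```

```text
table -0.0004713625155681189
box rim [array([541.1, 264.8]), array([ 93.7, 176.7]), np.float64(13.6)]
0.03726603946182144
tote [array([469.3,  62.9]), array([ 85. , 111.3]), np.float64(84.6)]
riser [array([ 540.9, -163.4]), array([140.8,  96.4]), np.float64(89.7)]
0.050096303486423244
cover front [array([ 478.1, -154.2]), array([44.7, 62.9]), np.float64(0.5)]
0.008340417227729935 [[0.498, -0.1846], [0.4995, -0.125], [0.4577, -0.123], [0.456, -0.1844]]
cover back [array([ 600.7, -157.3]), array([58.3,  4.3]), np.float64(89.0)]
hole [431.55555556 246.11111111] [[ 0.45067979 -0.14281752  0.008     ]]
a 69 [0.5408 0.3016 0.0704] 0.07456998198033993
[210.63636364 203.81818182] 17 [[0.54095672 0.30113559 0.071     ]]
b 70 [0.5442 0.235  0.0839] 1.014881142471828
[243.23076923 199.84615385] 23 [[0.54689084 0.23722201 0.071     ]]
red [0.3843 0.1152 1.0149] 1.014881142471828
oil [0.3843 0.1152 1.0149] 1.014881142471828
gauze [0.3843 0.1152 1.0149] 1.014881142471828
timer [0.3843 0.1152 1.0149] 1.014881142471828
[[0.53056313 0.3247218  0.05      ]]
[[0.56884682 0.1862471  0.05      ]]
(404, 786, 3)
```

View pics/crop1.png

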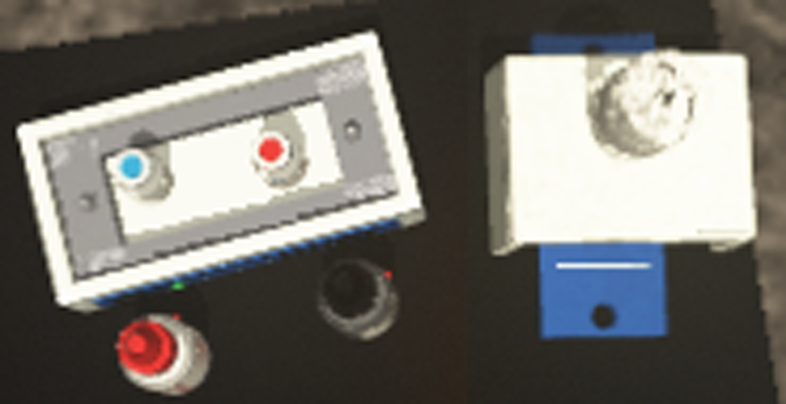

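The crop confirms the blue-cap and red-cap vials standing in the white tray at crop (132,165) and (270,150), and the pins at (88,200) and (352,130). The cover's near hole is at (603,316) and the riser sits above it. Next I'll refine the box, cover and vial poses.

```bash
cat > m2.py <<'E'
exec(open('m.py').read().split("print('table'")[0])
T=c;TP=P;TV=V
def dark(u,v,z,r=4):
    p=(255-cv2.GaussianBlur(im,(0,0),.7).max(2).astype(float))[round(v)-r:round(v)+r+1,round(u)-r:round(u)+r+1]; p=np.clip(p-np.percentile(p,70),0,None)
    yy,xx=np.mgrid[round(v)-r:round(v)+r+1,round(u)-r:round(u)+r+1]; q=[(p*xx).sum()/p.sum(),(p*yy).sum()/p.sum()]; return q,onz(c,[q],z)[0]
p1=dark(200.7,212,.043)
p2=dark(262.8,195.6,.043);print('pins',p1,p2,'dist',np.linalg.norm(p1[1]-p2[1]),'mid',(p1[1]+p2[1])/2,np.degrees(np.arctan2(*(p1[1]-p2[1])[[1,0]])))
R=roi(175,290,165,245)
m=R&(abs(P[:,:,2]-.048)<.005)&(V>150)&(S<60); q=P[m][:,:2]; print('rim depth',len(q),cv2.minAreaRect((q*1000).astype(np.float32)))
print('hole',dark(436.9,239.4,.008,5))
m=roi(400,480,160,226)&(abs(P[:,:,2]-.05)<.005)&(V>120);q=P[m][:,:2];print('riser top',cv2.minAreaRect((q*1000).astype(np.float32)))
m=roi(300,370,200,280)&(abs(P[:,:,2]-.03)<.005);q=P[m][:,:2];print('tote rim',cv2.minAreaRect((q*1000).astype(np.float32)))
def cl(n,u,v,lo,hi,r=20):
    q=P[v-r:v+r+1,u-r:u+r+1][(c['depth']>0)[v-r:v+r+1,u-r:u+r+1]]; q=q[(q[:,2]>lo)&(q[:,2]<hi)]
    print(n,len(q),q[:,:2].min(0).round(3),q[:,:2].max(0).round(3),q[:,2].max().round(3))
cl('gauze',447,189,.095,.125);cl('red',218,247,.05,.12);cl('oil',263,235,.05,.12);cl('mug',465,333,.02,.15,25);cl('timer',330,184,.03,.1);cl('greenbook',333,318,.003,.1,30);cl('mouse',465,380,.005,.1)
# caps, two views
def cap(cc,h,u0,u1,v0,v1):
    hs=cv2.cvtColor(cc['img'],cv2.COLOR_RGB2HSV)[v0:v1,u0:u1].astype(int); m=(abs((hs[:,:,0]-h+90)%180-90)<14)&(hs[:,:,1]>90)&(hs[:,:,2]>90); y,x=np.nonzero(m); return x.mean()+u0,y.mean()+v0,len(x)
s=dict(np.load('scene0.npz'))
for n,h,a,b in(('a',100,(204,220,196,211),(236,252,258,274)),('b',178,(236,254,193,209),(255,270,237,252))):
    A=cap(T,h,*a);Bq=cap(s,h,*b);o1,d1=rays(T,[A[:2]]);o2,d2=rays(s,[Bq[:2]])
    k=np.linalg.lstsq(np.c_[d1[0],-d2[0]],o2-o1,rcond=None)[0]; X=o1+k[0]*d1[0];Y=o2+k[1]*d2[0]
    print(n,A,Bq,X.round(4),Y.round(4),'top@z.071',onz(T,[A[:2]],.071).round(4))
E
python3 m2.py
```

```text
pins ([np.float64(202.20408163265307), np.float64(210.86938775510205)], array([0.53181592, 0.32380051, 0.043     ])) ([np.float64(262.6190476190476), np.float64(194.47619047619048)], array([0.56149672, 0.20173805, 0.043     ])) dist 0.12561923660736216 mid [0.54665632 0.26276928 0.043     ] 103.66684325321268
rim depth 1156 ((519.8897705078125, 259.7388916015625), (137.11203002929688, 176.36141967773438), 13.536792755126953)
hole ([np.float64(436.6057613168724), np.float64(239.9925925925926)], array([ 0.46312328, -0.15414504,  0.008     ]))
riser top ((541.5819091796875, -160.19712829589844), (118.79557037353516, 89.15211486816406), 89.43892669677734)
tote rim ((469.593505859375, 62.042686462402344), (84.25325012207031, 110.26580047607422), 84.71680450439453)
gauze 222 [ 0.535 -0.182] [ 0.574 -0.139] 0.115
red 269 [0.44  0.277] [0.497 0.331] 0.1
oil 253 [0.465 0.186] [0.519 0.237] 0.101
mug 148 [ 0.242 -0.23 ] [ 0.299 -0.172] 0.024
timer 324 [0.578 0.031] [0.598 0.098] 0.056
greenbook 2358 [0.247 0.004] [0.373 0.129] 0.1
mouse 433 [ 0.136 -0.232] [ 0.206 -0.169] 0.032
a (np.float64(210.3684210526316), np.float64(203.78947368421052), 19) (np.float64(243.0), np.float64(262.5), 6) [0.5411 0.3017 0.0708] [0.5407 0.3015 0.0707] top@z.071 [[0.541  0.3017 0.071 ]]
b (np.float64(243.2173913043478), np.float64(199.91304347826087), 23) (np.float64(261.3636363636364), np.float64(242.9090909090909), 11) [0.5469 0.2373 0.0703] [0.5469 0.2373 0.0703] top@z.071 [[0.5468 0.2372 0.071 ]]
```

Both vials triangulate consistently, with tops at z≈0.0706 as they must be. Grasps: jaws about 33° off the box x axis, which clears both pins and the rim. I'll use a small helper that prints the shifts in tool axes.

```bash
cat > go.py <<'E'
import sys; from h import *; from scipy.spatial.transform import Rotation as Ro
# usage: go.py jawdeg x,y,z x,y,z ... ; prints turn first (tool axes), then shifts after the turn
o=monitor.get_obs(); R=Ro.from_euler('xyz',o['tcp_rot'],degrees=True)
best=min((Ro.from_euler('xyz',[180,0,float(sys.argv[1])+90+k]) if 0 else Ro.from_euler('xyz',[180,0,float(sys.argv[1])+90+k],degrees=True) for k in(0,180)),key=lambda T:(R.inv()*T).magnitude())
print('t',round(o['time'],2),'pos',np.round(o['ee_pos'],4),'rot',np.round(o['tcp_rot'],2),'q',np.round(o['q'],0),'F',np.round(o['wrist_force'],1),'open',round(o['opening'],4))
print('turn',np.round((R.inv()*best).as_rotvec(degrees=True),2))
p=o['ee_pos']
for a in sys.argv[2:]:
    t=np.array(eval(a)); d=best.inv().apply(t-p); print(a,'shift',np.round(d,4),'rows@.035',int(np.ceil(np.linalg.norm(d)/.035)));p=t
E
python3 go.py 70.6 .541,.3016,.16 .541,.3016,.057 .541,.3016,.16 .4945,.0597,.16 .4945,.0597,.039
```

```text
t 0.1 pos [0.1364 0.5326 0.2476] rot [-179.93   -0.    165.63] q [76.  5. 10. 95.  0. 90.] F [-0.3 -0.2 -0.3] open 0.0856
turn [-0.07  0.    5.03]
.541,.3016,.16 shift [-0.4583 -0.0835  0.0876] rows@.035 14
.541,.3016,.057 shift [-0.    -0.     0.103] rows@.035 3
.541,.3016,.16 shift [ 0.     0.    -0.103] rows@.035 3
.4945,.0597,.16 shift [-0.0365 -0.2436 -0.    ] rows@.035 8
.4945,.0597,.039 shift [-0.    -0.     0.121] rows@.035 4
```

```bash
python3 -m handwheel '[[0,0,0,0,0,5.03],[-0.0327,-0.006,0.0063,0,0,0],[-0.0327,-0.006,0.0063,0,0,0],[-0.0327,-0.006,0.0063,0,0,0],[-0.0327,-0.006,0.0063,0,0,0],[-0.0327,-0.006,0.0063,0,0,0],[-0.0327,-0.006,0.0063,0,0,0],[-0.0327,-0.006,0.0063,0,0,0]]' -0.2 30
python3 -m handwheel '[[-0.0327,-0.006,0.0063,0,0,0],[-0.0327,-0.006,0.0063,0,0,0],[-0.0327,-0.006,0.0063,0,0,0],[-0.0327,-0.006,0.0063,0,0,0],[-0.0327,-0.006,0.0063,0,0,0],[-0.0327,-0.006,0.0063,0,0,0],[-0.0327,-0.0055,0.0057,0,0,0],[0,0,0,0,0,0]]'
python3 go.py 70.6 .541,.3016,.16 .541,.3016,.057
```

```text
time: 0.77
ee_pos: [0.3396, 0.416, 0.2036]
tcp_rot: [-180.0, -0.0, 160.6]
wrist_force: [-0.7, -0.0, -0.3]
opening: 0.034
time: 1.43
ee_pos: [0.5439, 0.2987, 0.1581]
tcp_rot: [-179.9, -0.0, 160.4]
wrist_force: [0.1, 1.0, -0.1]
opening: 0.034
t 1.43 pos [0.5439 0.2987 0.1581] rot [-1.7986e+02 -3.0000e-02  1.6038e+02] q [29. 14. 10. 86. -0. 48.] F [ 0.1  1.  -0.1] open 0.034
turn [-0.14 -0.03 -0.22]
.541,.3016,.16 shift [ 0.0037  0.0018 -0.0019] rows@.035 1
.541,.3016,.057 shift [-0.    -0.     0.103] rows@.035 3
```

```bash
python3 -m handwheel '[[0,0,0.02,0,0,0],[0,0,0.02,0,0,0],[0,0,0,0,0,0],[0,0,0,0,0,0],[0,0,0,0,0,0],[0,0,0,0,0,0],[0,0,0,0,0,0],[0,0,0,0,0,0]]'
python3 go.py 70.6 .541,.3016,.12 .541,.3016,.057
```

```text
time: 2.1
ee_pos: [0.5408, 0.3023, 0.1218]
tcp_rot: [179.9, 0.1, 160.6]
wrist_force: [0.3, 0.8, 0.2]
opening: 0.0341
t 2.1 pos [0.5408 0.3023 0.1218] rot [1.7993e+02 6.0000e-02 1.6062e+02] q [29. 14.  6. 82.  0. 49.] F [0.3 0.8 0.2] open 0.0341
turn [0.07 0.06 0.02]
.541,.3016,.12 shift [-0.0004 -0.0006  0.0018] rows@.035 1
.541,.3016,.057 shift [-0.    -0.     0.063] rows@.035 2
```

```bash
python3 -m handwheel '[[0,0,0.016,0,0,0],[0,0,0.016,0,0,0],[0,0,0.016,0,0,0],[0,0,0.010,0,0,0],[0,0,0.005,0,0,0],[0,0,0,0,0,0],[0,0,0,0,0,0],[0,0,0,0,0,0]]'
python3 -m handwheel '[[0,0,0,0,0,0],[0,0,0,0,0,0],[0,0,0,0,0,0],[0,0,0,0,0,0],[0,0,0,0,0,0],[0,0,0,0,0,0],[0,0,0,0,0,0],[0,0,0,0,0,0]]' -1 30
```

```text
time: 2.77
ee_pos: [0.541, 0.3022, 0.0588]
tcp_rot: [179.9, 0.1, 160.6]
wrist_force: [-0.3, 0.0, 0.2]
opening: 0.0338
time: 3.43
ee_pos: [0.5411, 0.3023, 0.0588]
tcp_rot: [179.9, 0.1, 160.6]
wrist_force: [-0.4, 0.0, 5.7]
opening: 0.0218
```

```bash
python3 -m handwheel '[[0,0,-0.005,0,0,0],[0,0,-0.015,0,0,0],[0,0,-0.03,0,0,0],[0,0,-0.03,0,0,0],[0,0,-0.02,0,0,0],[-0.002,-0.012,0,0,0,0],[-0.004,-0.026,0,0,0,0],[-0.005,-0.034,0,0,0,0]]'
python3 -m handwheel '[[-0.005,-0.034,0,0,0,0],[-0.005,-0.034,0,0,0,0],[-0.005,-0.034,0,0,0,0],[-0.005,-0.034,0,0,0,0],[-0.004,-0.025,0,0,0,0],[-0.002,-0.012,0,0,0,0],[0,0,0.02,0,0,0],[0,0,0.02,0,0,0]]'
python3 go.py 70.6 .4945,.0597,.10 .4945,.0597,.042
```

```text
time: 4.1
ee_pos: [0.5268, 0.2306, 0.1572]
tcp_rot: [180.0, -0.0, 160.7]
wrist_force: [1.2, -1.0, 0.0]
opening: 0.0215
time: 4.77
ee_pos: [0.4946, 0.0579, 0.1181]
tcp_rot: [179.9, 0.1, 160.5]
wrist_force: [-0.4, -0.1, -0.5]
opening: 0.0218
t 4.77 pos [0.4946 0.0579 0.1181] rot [1.7993e+02 1.2000e-01 1.6050e+02] q [  7.  -3. -12.  80.   0.  26.] F [-0.4 -0.1 -0.5] open 0.0218
turn [ 0.07  0.12 -0.1 ]
.4945,.0597,.10 shift [0.0007 0.0017 0.0181] rows@.035 1
.4945,.0597,.042 shift [-0.    -0.     0.058] rows@.035 2
```

```bash
python3 -m handwheel '[[0,0,0.02,0,0,0],[0,0,0.02,0,0,0],[0,0,0.02,0,0,0],[0,0,0.01,0,0,0],[0,0,0.004,0,0,0],[0,0,0.002,0,0,0],[0,0,0,0,0,0],[0,0,0,0,0,0]]'
python3 go.py 70.6 .4945,.0597,.0408
```

```text
time: 5.43
ee_pos: [0.4947, 0.0587, 0.0427]
tcp_rot: [180.0, 0.1, 160.6]
wrist_force: [0.4, 0.8, 0.2]
opening: 0.022
t 5.43 pos [0.4947 0.0587 0.0427] rot [1.7997e+02 7.0000e-02 1.6060e+02] q [  7.  -1. -19.  72.  -0.  26.] F [0.4 0.8 0.2] open 0.022
turn [0.03 0.07 0.  ]
.4945,.0597,.0408 shift [0.0005 0.0009 0.0019] rows@.035 1
```

```bash
python3 -m handwheel '[[0,0,0.0006,0,0,0],[0,0,0.0005,0,0,0],[0,0,0.0005,0,0,0],[0,0,0,0,0,0],[0,0,0,0,0,0],[0,0,0,0,0,0],[0,0,0,0,0,0],[0,0,0,0,0,0]]'
```

```text
time: 6.1
ee_pos: [0.4945, 0.0586, 0.0408]
tcp_rot: [180.0, 0.1, 160.6]
wrist_force: [-0.3, -0.4, 6.1]
opening: 0.0218
```

Contact at the expected height, so I'll release, rise and go to vial b.

```bash
python3 -m handwheel '[[0,0,0,0,0,0],[0,0,0,0,0,0],[0,0,0,0,0,0],[0,0,0,0,0,0],[0,0,-0.01,0,0,0],[0,0,-0.02,0,0,0],[0,0,-0.03,0,0,0],[0,0,-0.03,0,0,0]]' -0.2 30
python3 go.py 70.6 .5469,.2373,.145 .5469,.2373,.058
```

```text
time: 6.77
ee_pos: [0.4934, 0.0585, 0.1312]
tcp_rot: [-180.0, -0.1, 160.6]
wrist_force: [0.6, 0.6, 1.0]
opening: 0.0342
t 6.77 pos [0.4934 0.0585 0.1312] rot [-1.7996e+02 -7.0000e-02  1.6060e+02] q [  7.  -3. -11.  82.  -0.  26.] F [0.6 0.6 1. ] open 0.0342
turn [-0.04 -0.07  0.  ]
.5469,.2373,.145 shift [ 0.009   0.1864 -0.0138] rows@.035 6
.5469,.2373,.058 shift [-0.    -0.     0.087] rows@.035 3
```

```bash
python3 -m handwheel '[[0.0009,0.016,-0.007,0,0,0],[0.0018,0.034,-0.007,0,0,0],[0.0018,0.034,0,0,0,0],[0.0018,0.034,0,0,0,0],[0.0018,0.034,0,0,0,0],[0.0012,0.022,0,0,0,0],[0.0006,0.012,0,0,0,0],[0,0,0.015,0,0,0]]'
python3 -m handwheel '[[0,0,0.02,0,0,0],[0,0,0.015,0,0,0],[0,0,0,0,0,0],[0,0,0,0,0,0],[0,0,0,0,0,0],[0,0,0,0,0,0],[0,0,0,0,0,0],[0,0,0,0,0,0]]'
python3 go.py 70.6 .5469,.2373,.058
python3 - <<'E'
from h import *
c=cam('scene');a=cv2.resize(c['img'][170:330,190:400],(788,600),interpolation=cv2.INTER_CUBIC);cv2.imwrite('pics/s1.png',a[:,:,::-1])
E
```

```text
time: 7.43
ee_pos: [0.5479, 0.2399, 0.1317]
tcp_rot: [179.8, 0.2, 160.7]
wrist_force: [-0.2, 0.2, -0.0]
opening: 0.0343
time: 8.1
ee_pos: [0.5469, 0.2374, 0.0951]
tcp_rot: [179.9, 0.1, 160.6]
wrist_force: [0.4, 0.7, -0.2]
opening: 0.0344
t 8.1 pos [0.5469 0.2374 0.0951] rot [1.7995e+02 5.0000e-02 1.6059e+02] q [23. 11. -0. 79.  0. 43.] F [ 0.4  0.7 -0.2] open 0.0344
turn [ 0.05  0.05 -0.01]
.5469,.2373,.058 shift [-0.     -0.0001  0.0371] rows@.035 2
```

View pics/s1.png

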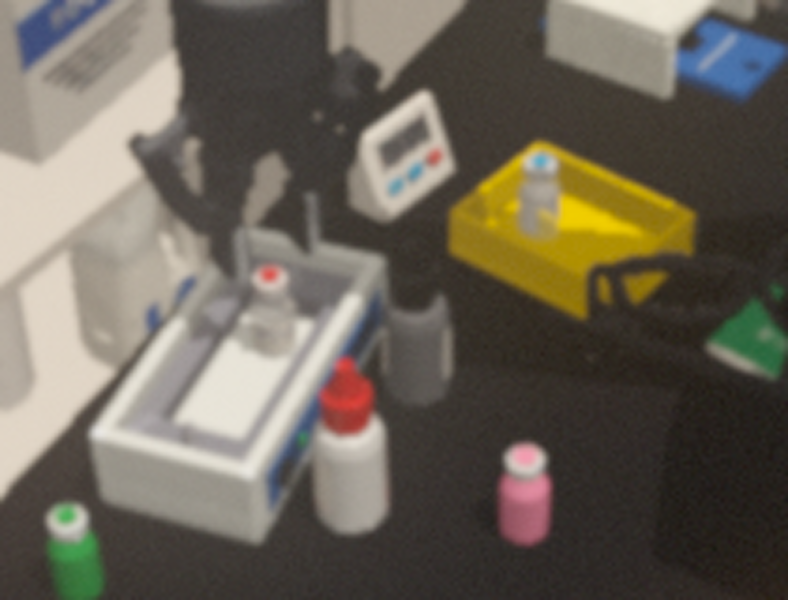

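Vial a (540,195) stands upright in the tote. The fingers straddle above vial b at (268,300), so I'll pick it next.

```bash
python3 -m handwheel '[[0,0,0.014,0,0,0],[0,0,0.012,0,0,0],[0,0,0.007,0,0,0],[0,0,0.004,0,0,0],[0,0,0,0,0,0],[0,0,0,0,0,0],[0,0,0,0,0,0],[0,0,0,0,0,0]]'
python3 -m handwheel '[[0,0,0,0,0,0],[0,0,0,0,0,0],[0,0,0,0,0,0],[0,0,0,0,0,0],[0,0,0,0,0,0],[0,0,0,0,0,0],[0,0,0,0,0,0],[0,0,0,0,0,0]]' -1 30
python3 go.py 70.6 .5469,.2373,.155 .4447,.0643,.155 .4447,.0643,.0435
```

```text
time: 8.82
ee_pos: [0.5468, 0.2375, 0.0577]
tcp_rot: [180.0, 0.0, 160.6]
wrist_force: [0.3, 0.3, -0.0]
opening: 0.0341
time: 9.48
ee_pos: [0.5468, 0.2375, 0.0577]
tcp_rot: [180.0, 0.0, 160.6]
wrist_force: [0.7, -0.2, 5.3]
opening: 0.022
t 9.48 pos [0.5468 0.2375 0.0577] rot [1.7996e+02 4.0000e-02 1.6060e+02] q [23. 12. -3. 75. -0. 43.] F [ 0.7 -0.2  5.3] open 0.022
turn [0.04 0.04 0.  ]
.5469,.2373,.155 shift [-0.0001 -0.0001 -0.0973] rows@.035 3
.4447,.0643,.155 shift [ 0.0389 -0.1971 -0.    ] rows@.035 6
.4447,.0643,.0435 shift [-0.     -0.      0.1115] rows@.035 4
```

```bash
python3 -m handwheel '[[0,0,-0.005,0,0,0],[0,0,-0.016,0,0,0],[0,0,-0.03,0,0,0],[0,0,-0.033,0,0,0],[0,0,-0.02,0,0,0],[0,0,-0.004,0,0,0],[0.0029,-0.0151,0,0,0,0],[0.006,-0.03,0,0,0,0]]'
python3 -m handwheel '[[0.007,-0.035,0,0,0,0],[0.007,-0.035,0,0,0,0],[0.007,-0.035,0,0,0,0],[0.006,-0.031,0,0,0,0],[0.003,-0.016,0,0,0,0],[0,0,0.015,0,0,0],[0,0,0.025,0,0,0],[0,0,0.02,0,0,0]]'
python3 -m handwheel '[[0,0,0.02,0,0,0],[0,0,0.02,0,0,0],[0,0,0.013,0,0,0],[0,0,0.008,0,0,0],[0,0,0.0035,0,0,0],[0,0,0,0,0,0],[0,0,0,0,0,0],[0,0,0,0,0,0]]'
python3 go.py 70.6 .4447,.0643,.0397
```

```text
time: 10.15
ee_pos: [0.5236, 0.1989, 0.1642]
tcp_rot: [180.0, -0.0, 160.7]
wrist_force: [0.1, -0.5, -1.4]
opening: 0.0219
time: 10.82
ee_pos: [0.4439, 0.0638, 0.1036]
tcp_rot: [-180.0, -0.0, 160.5]
wrist_force: [-0.1, -0.5, -0.7]
opening: 0.0218
time: 11.48
ee_pos: [0.4446, 0.0644, 0.041]
tcp_rot: [180.0, 0.0, 160.6]
wrist_force: [0.4, -0.1, -0.2]
opening: 0.0222
t 11.48 pos [0.4446 0.0644 0.041 ] rot [1.7998e+02 3.0000e-02 1.6060e+02] q [  8.  -8. -25.  72.   0.  28.] F [ 0.4 -0.1 -0.2] open 0.0222
turn [0.02 0.03 0.  ]
.4447,.0643,.0397 shift [-0.0001 -0.0001  0.0013] rows@.035 1
```

```bash
python3 -m handwheel '[[0,0,0.0005,0,0,0],[0,0,0.0005,0,0,0],[0,0,0.0003,0,0,0],[0,0,0,0,0,0],[0,0,0,0,0,0],[0,0,0,0,0,0],[0,0,0,0,0,0],[0,0,0,0,0,0]]'
python3 -m handwheel '[[0,0,0,0,0,0],[0,0,0,0,0,0],[0,0,0,0,0,0],[0,0,0,0,0,0],[0,0,-0.01,0,0,0],[0,0,-0.02,0,0,0],[0,0,-0.03,0,0,0],[0,0,-0.03,0,0,0]]' -0.2 30
python3 - <<'E'
exec(open('m.py').read().split("c=dict")[0])
c=cam('top');np.savez('top1.npz',**c);P=cloud(c);im=c['img'];s=cam('scene');np.savez('scene1.npz',**s)
a=cv2.resize(im[165:245,180:370],None,fx=4,fy=4,interpolation=cv2.INTER_CUBIC);b=cv2.resize(s['img'][170:310,190:400],None,fx=3.62,fy=3.62,interpolation=cv2.INTER_CUBIC)[:270]
b=cv2.resize(s['img'][190:320,200:400],(760,270));cv2.imwrite('pics/c2.png',np.vstack([a,b])[:,:,::-1])
E
```

```text
time: 12.15
ee_pos: [0.4446, 0.0643, 0.0396]
tcp_rot: [180.0, 0.0, 160.6]
wrist_force: [-1.2, 0.7, 5.4]
opening: 0.0218
time: 12.82
ee_pos: [0.4437, 0.0642, 0.1305]
tcp_rot: [-180.0, -0.1, 160.6]
wrist_force: [1.2, 0.5, 0.4]
opening: 0.0341
```

View pics/c2.png

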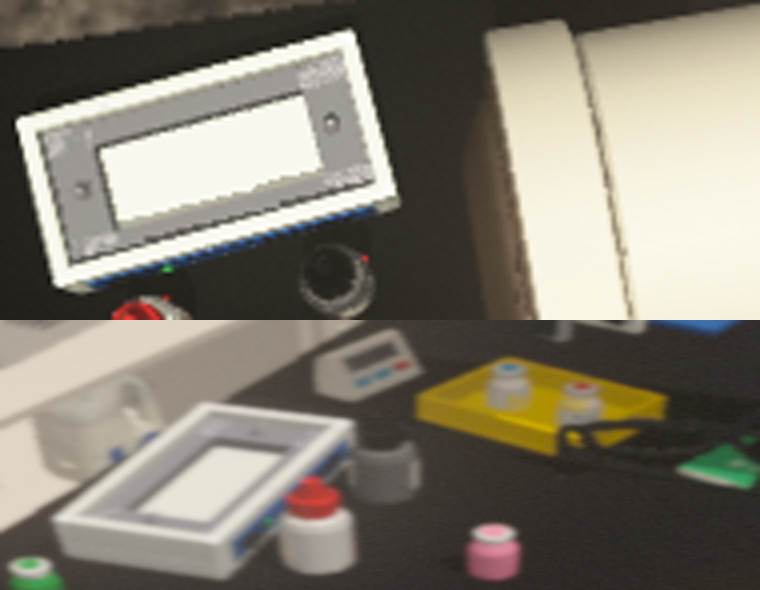

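Both vials stand in the tote at (508,385) and (580,400), and the tray is empty. The pins show at top pixels ≈(200.1,211.8) and (262.4,195.1). Now the box pose from its edges, and the cover's pose.

```bash
cat > m3.py <<'E'
from h import *
c=dict(np.load('top1.npz'));im=c['img'];V=im.max(2).astype(int);hsv=cv2.cvtColor(im,cv2.COLOR_RGB2HSV).astype(int)
k=np.zeros((480,640),np.uint8);k[168:242,178:288]=1
g=cv2.resize(im.max(2),None,fx=1,fy=1)
w=np.uint8((V>185)&(hsv[:,:,1]<60))*k
cs,hi=cv2.findContours(w,cv2.RETR_CCOMP,cv2.CHAIN_APPROX_NONE)
outer=max(cs,key=cv2.contourArea).reshape(-1,2)
holes=[x for x,h in zip(cs,hi[0]) if h[3]>=0];inner=max(holes,key=cv2.contourArea).reshape(-1,2)
tray=[x for x,h in zip(cs,hi[0]) if h[3]<0 and 200<cv2.contourArea(x)<2500]
C=np.array([.545,.264]);t=np.radians(103.6);ax=np.array([np.cos(t),np.sin(t)]);ay=np.array([-ax[1],ax[0]])
def bx(p,z): d=onz(c,p,z)[:,:2]-C; return np.c_[d@ax,d@ay]*1000
def sides(p,z,n):
    q=bx(p,z);lo,hi=np.percentile(q,2,0),np.percentile(q,98,0)
    for i in(0,1):
        for e in(lo,hi):
            j=1-i;mid=(lo[j]+hi[j])/2;h=(hi[j]-lo[j])*.35
            s=q[(abs(q[:,i]-e[i])<4)&(abs(q[:,j]-mid)<h)]; f=np.polyfit(s[:,j],s[:,i],1)
            print(n,'xy'[i],'%.1f'%np.median(s[:,i]),'slope deg %.2f'%np.degrees(np.arctan(f[0])),len(s))
sides(outer,.048,'outer');sides(inner,.048,'inner@48')
for x in tray: sides(x.reshape(-1,2),.036,'tray@36')
print('pins',bx([(200.1,211.8),(262.4,195.1)],.047))
c=dict(np.load('top0.npz'));im=c['img'];hsv=cv2.cvtColor(im,cv2.COLOR_RGB2HSV).astype(int)
k=np.zeros((480,640),np.uint8);k[215:255,410:465]=1
b=np.uint8((hsv[:,:,0]>95)&(hsv[:,:,0]<125)&(hsv[:,:,1]>120)&(hsv[:,:,2]>60))*k
cs,_=cv2.findContours(b,cv2.RETR_EXTERNAL,cv2.CHAIN_APPROX_NONE);q=onz(c,max(cs,key=cv2.contourArea).reshape(-1,2),.008)*1000
C=np.zeros(2)
for i,a in((1,-185),(1,-123),(0,456.5)):
    s=q[(abs(q[:,i]-a)<5)&((q[:,0]>461)&(q[:,0]<492) if i else (q[:,1]>-178)&(q[:,1]<-130))];f=np.polyfit(s[:,1-i],s[:,i],1);print('cover','xy'[i],np.median(s[:,i]).round(1),np.degrees(np.arctan(f[0])).round(2),len(s))
E
python3 m3.py; python3 go.py 89
```

```text
outer x -85.1 slope deg -0.30 30
outer x 88.0 slope deg 0.43 29
outer y -41.6 slope deg -0.06 59
outer y 43.9 slope deg -0.03 59
inner@48 x -78.1 slope deg -0.76 24
inner@48 x 81.5 slope deg -0.33 24
inner@48 y -34.6 slope deg 0.53 54
inner@48 y 37.5 slope deg 0.05 55
tray@36 x -52.4 slope deg 0.14 13
tray@36 x 52.3 slope deg -0.23 14
tray@36 y -17.7 slope deg -0.24 36
tray@36 y 20.6 slope deg 1.65 34
pins [[ 65.0795191    0.24557504]
 [-63.83020785   0.50626621]]
cover y -184.9 2.51 15
cover y -123.9 -2.79 15
cover x 456.9 1.61 22
t 12.92 pos [0.4464 0.0646 0.1347] rot [179.81   0.37 160.6 ] q [  8. -10. -17.  83.  -0.  28.] F [ 0.6 -0.1 -0. ] open 0.0342
turn [  0.13   0.4  -18.4 ]
```

```bash
python3 -m handwheel '[[0,0,0,0,0,-6],[0,0,0,0,0,-6],[0,0,0,0,0,-5.9],[0,0,0,0,0,0],[0,0,0,0,0,0],[0,0,0,0,0,0],[0,0,0,0,0,0],[0,0,0,0,0,0]]' 0.7 30
python3 go.py 88.5 .472,-.1545,.10 .472,-.1545,.03
```

```text
time: 13.58
ee_pos: [0.4443, 0.0643, 0.1293]
tcp_rot: [-180.0, -0.0, 178.4]
wrist_force: [-0.3, -0.6, -0.7]
opening: 0.0724
t 13.58 pos [0.4443 0.0643 0.1293] rot [-180.     -0.    178.42] q [  8. -10. -17.  82.  -0.  10.] F [-0.3 -0.6 -0.7] open 0.0724
turn [-0.   -0.   -0.08]
.472,-.1545,.10 shift [-0.0334 -0.218   0.0293] rows@.035 7
.472,-.1545,.03 shift [ 0.   -0.    0.07] rows@.035 2
```

```bash
python3 -m handwheel '[[-0.0024,-0.015,0.001,0,0,0],[-0.005,-0.033,0.004,0,0,0],[-0.0055,-0.036,0.005,0,0,0],[-0.0055,-0.036,0.005,0,0,0],[-0.0055,-0.036,0.005,0,0,0],[-0.005,-0.034,0.005,0,0,0],[-0.0035,-0.02,0.004,0,0,0],[-0.001,-0.008,0,0,0,0]]'
python3 -m handwheel '[[0,0,0.02,0,0,0],[0,0,0.02,0,0,0],[0,0,0.015,0,0,0],[0,0,0.01,0,0,0],[0,0,0.004,0,0,0],[0,0,0,0,0,0],[0,0,0,0,0,0],[0,0,0,0,0,0]]'
python3 go.py 88.5 .472,-.1545,.019
python3 - <<'E'
from h import *
c=cam('scene');a=cv2.resize(c['img'][130:260,280:440],(738,600),interpolation=cv2.INTER_CUBIC);cv2.imwrite('pics/s3.png',a[:,:,::-1])
E
```

```text
time: 14.25
ee_pos: [0.4717, -0.157, 0.0993]
tcp_rot: [-180.0, -0.1, 178.3]
wrist_force: [-0.3, -0.5, -0.3]
opening: 0.0726
time: 14.92
ee_pos: [0.4727, -0.1545, 0.0324]
tcp_rot: [-180.0, 0.1, 178.5]
wrist_force: [-0.5, 0.4, 0.3]
opening: 0.0723
t 14.92 pos [ 0.4727 -0.1545  0.0324] rot [-1.7997e+02  9.0000e-02  1.7851e+02] q [-18.  -1. -20.  71.  -0. -17.] F [-0.5  0.4  0.3] open 0.0723
turn [-0.03  0.09  0.01]
.472,-.1545,.019 shift [ 0.0007 -0.      0.0134] rows@.035 1
```

View pics/s3.png

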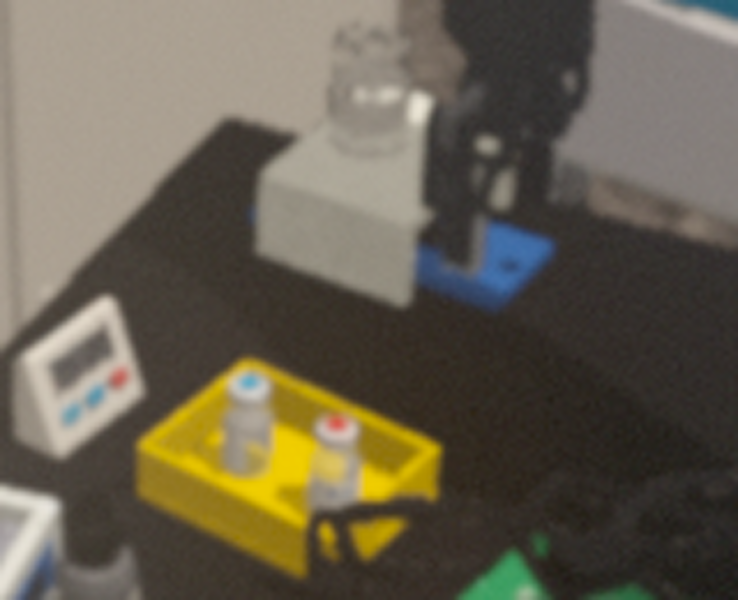

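Both vials still stand in the tote. The fingers straddle the cover's end, with one tip at (460,265). I'll lower and close gently.

```bash
python3 -m handwheel '[[0,0,0.005,0,0,0],[0,0,0.004,0,0,0],[0,0,0.002,0,0,0],[0,0,0.001,0,0,0],[0,0,0.001,0,0,0],[0,0,0,0,0,0],[0,0,0,0,0,0],[0,0,0,0,0,0]]'
python3 -m handwheel '[[0,0,0,0,0,0],[0,0,0,0,0,0],[0,0,0,0,0,0],[0,0,0,0,0,0],[0,0,0,0,0,0],[0,0,0,0,0,0],[0,0,0,0,0,0],[0,0,0,0,0,0]]' 0.2 25
```

```text
time: 15.63
ee_pos: [0.4721, -0.1545, 0.0184]
tcp_rot: [-180.0, 0.0, 178.5]
wrist_force: [-0.6, 0.6, -0.8]
opening: 0.0727
time: 16.3
ee_pos: [0.4722, -0.1544, 0.019]
tcp_rot: [-180.0, 0.0, 178.5]
wrist_force: [-2.0, 1.0, 5.6]
opening: 0.0602
```

```bash
python3 -m handwheel '[[0.005,0,0,0,0,0],[0.01,0,0,0,0,0],[0.016,0,0,0,0,0],[0.02,0,0,0,0,0],[0.02,0,0,0,0,0],[0.02,0,0,0,0,0],[0.014,0,0,0,0,0],[0.007,0,0,0,0,0]]'
python3 -m handwheel '[[0.003,0,0,0,0,0],[0,0,0,0,0,0],[0,0,0,0,0,0],[0,0,0,0,0,0],[0,0,0,0,0,0],[0,0,-0.01,0,0,0],[0,0,-0.03,0,0,0],[0,0,-0.04,0,0,0]]' 0.8 25
python3 go.py 88.5 .42,-.154,.10
```

```text
time: 16.97
ee_pos: [0.3593, -0.1517, 0.019]
tcp_rot: [-180.0, 0.1, 178.5]
wrist_force: [3.7, -0.2, 3.9]
opening: 0.0594
time: 17.63
ee_pos: [0.3555, -0.1507, 0.0974]
tcp_rot: [179.9, -0.3, 178.5]
wrist_force: [1.7, -0.5, -1.0]
opening: 0.077
t 17.63 pos [ 0.3555 -0.1507  0.0974] rot [179.89  -0.29 178.51] q [-23. -18. -27.  81.  -0. -21.] F [ 1.7 -0.5 -1. ] open 0.077
turn [ 0.11 -0.29  0.01]
.42,-.154,.10 shift [-0.0645 -0.0016 -0.0026] rows@.035 2
```

Run:
```python
from h import *
c=cam('top');np.savez('top2.npz',**c);s=cam('scene');np.savez('scene2.npz',**s)
a=cv2.resize(c['img'][150:330,380:500],(400,600),interpolation=cv2.INTER_CUBIC);b=cv2.resize(s['img'][120:300,340:460],(400,600),interpolation=cv2.INTER_CUBIC)
cv2.imwrite('pics/c4.png',np.hstack([a,b])[:,:,::-1])
```

```text
(no output)
```

View pics/c4.png

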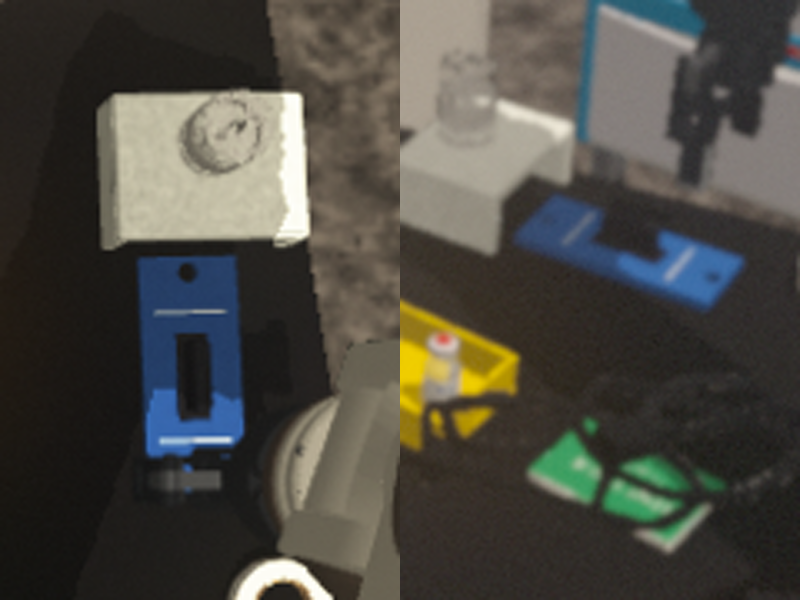

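The cover is fully out of the riser: far edge at crop row 257, hole at (187,271), rib around (193,376). The gauze hasn't moved. Now the cover's pose.

Run:
```python
from h import *
c=dict(np.load('top2.npz'));im=c['img'];hsv=cv2.cvtColor(im,cv2.COLOR_RGB2HSV).astype(int)
k=np.zeros((480,640),np.uint8);k[222:290,415:460]=1
b=np.uint8((hsv[:,:,0]>95)&(hsv[:,:,0]<125)&(hsv[:,:,1]>110)&(hsv[:,:,2]>40))*k
cs,_=cv2.findContours(b,cv2.RETR_EXTERNAL,cv2.CHAIN_APPROX_NONE);p=max(cs,key=cv2.contourArea).reshape(-1,2);q=onz(c,p,.008)*1000
print(q.min(0),q.max(0))
xm=np.percentile(q[:,0],97);ys=np.percentile(q[:,1],[8,92])
r={}
for n,i,a in(('L',1,ys[1]),('R',1,ys[0]),('F',0,xm)):
    s=q[(abs(q[:,i]-a)<4)&((q[:,0]>xm-105)&(q[:,0]<xm-8) if i else abs(q[:,1]-ys.mean())<22)];f=np.polyfit(s[:,1-i],s[:,i],1);print(n,np.median(s[:,i]).round(1),'at',s[:,1-i].mean().round(1),np.degrees(np.arctan(f[0])).round(2),len(s),'y/x at 0:',f)
# rib: dark blob inside
V=im.max(2).astype(int);m=np.uint8(V<48);m[:, :431]=0;m[:,443:]=0;m[:246]=0;m[278:]=0
n,l,st,ce=cv2.connectedComponentsWithStats(m);j=1+np.argmax(st[1:,4]);print('rib',st[j],ce[j],onz(c,[ce[j]],.032),onz(c,[ce[j]],.026))
y,x=np.nonzero((l==j));print(cv2.minAreaRect((onz(c,np.c_[x,y],.032)[:,:2]*1000).astype(np.float32)))
v=(255-V[226:237,431:442]).astype(float);v=np.clip(v-np.percentile(v,75),0,None);yy,xx=np.mgrid[226:237,431:442];h=[(v*xx).sum()/v.sum(),(v*yy).sum()/v.sum()];print('hole',h,onz(c,[h],.008))
```

```text
[ 366.40723916 -185.62298914    8.        ] [ 491.08564439 -120.85519869    8.        ]
L -122.1 at 434.9 -0.31 47 y/x at 0: [-5.39182022e-03 -1.19798497e+02]
R -184.0 at 434.1 0.75 46 y/x at 0: [ 1.31079997e-02 -1.89754394e+02]
F 490.4 at -153.2 1.47 20 y/x at 0: [2.55981149e-02 4.94273228e+02]
rib [433 250  10  25 232] [437.65517241 261.70689655] [[ 0.41712447 -0.14771535  0.032     ]] [[ 0.41732477 -0.14932015  0.026     ]]
((416.597412109375, -147.38771057128906), (18.599565505981445, 48.83308792114258), 87.24481964111328)
hole [np.float64(435.4355400696864), np.float64(229.32404181184668)] [[ 0.48548589 -0.1528083   0.008     ]]
```

```bash
python3 -m handwheel '[[-0.01,0,0,0,0,0],[-0.02,0,0,0,0,0],[-0.02,-0.0006,0,0,0,0],[-0.01,0,0,0,0,0],[0,0,0,0,0,0],[0,0,0,0,0,0],[0,0,0,0,0,0],[0,0,0,0,0,0]]' -0.15 25
python3 go.py 88.5 .4162,-.1529,.028
```

```text
time: 18.4
ee_pos: [0.4163, -0.1535, 0.0981]
tcp_rot: [180.0, -0.0, 178.5]
wrist_force: [-0.5, 0.7, -0.3]
opening: 0.0363
t 18.4 pos [ 0.4163 -0.1535  0.0981] rot [ 1.7999e+02 -4.0000e-02  1.7849e+02] q [-20. -10. -21.  79.  -0. -19.] F [-0.5  0.7 -0.3] open 0.0363
turn [ 0.01 -0.04 -0.01]
.4162,-.1529,.028 shift [0.0002 0.0006 0.0701] rows@.035 3
```

```bash
python3 -m handwheel '[[0,0.0006,0.015,0,0,0],[0,0,0.02,0,0,0],[0,0,0.017,0,0,0],[0,0,0.01,0,0,0],[0,0,0.005,0,0,0],[0,0,0.003,0,0,0],[0,0,0,0,0,0],[0,0,0,0,0,0]]'
python3 -m handwheel '[[0,0,0,0,0,0],[0,0,0,0,0,0],[0,0,0,0,0,0],[0,0,0,0,0,0],[0,0,0,0,0,0],[0,0,0,0,0,0],[0,0,0,0,0,0],[0,0,0,0,0,0]]' -1 50
python3 go.py 88.5
```

```text
time: 19.07
ee_pos: [0.4174, -0.1532, 0.029]
tcp_rot: [-180.0, 0.1, 178.5]
wrist_force: [0.2, -0.8, 0.2]
opening: 0.0361
time: 19.73
ee_pos: [0.4176, -0.1532, 0.0292]
tcp_rot: [-180.0, 0.1, 178.5]
wrist_force: [-1.4, 0.4, 6.4]
opening: 0.0105
t 19.73 pos [ 0.4176 -0.1532  0.0292] rot [-1.7998e+02  8.0000e-02  1.7850e+02] q [-20.  -8. -27.  71.   0. -19.] F [-1.4  0.4  6.4] open 0.0105
turn [-0.02  0.08  0.  ]
```

```bash
python3 -m handwheel '[[0,0,-0.004,0,0,0],[0,0,-0.01,0,0,0],[0,0,-0.02,0,0,0],[0,0,-0.03,0,0,0],[0,0,-0.035,0,0,0],[0,0,-0.03,0,0,0],[0,0,-0.015,0,0,0],[0,0,-0.006,0,0,0]]'
python3 -m handwheel '[[0,0,0,0,0,2.5],[0,0,0,0,0,5],[0,0,0,0,0,6.5],[0,0,0,0,0,6.5],[0,0,0,0,0,6.5],[0,0,0,0,0,6.5],[0,0,0,0,0,6.5],[0,0,0,0,0,6.5]]'
python3 -m handwheel '[[0,0,0,0,0,6.5],[0,0,0,0,0,6.5],[0,0,0,0,0,6.5],[0,0,0,0,0,5],[0,0,0,0,0,3],[0,0,0,0,0,0.9],[0,0,0,0,0,0],[0,0,0,0,0,0]]'
python3 go.py 13.6 .5438,.2647,.18
```

```text
time: 20.4
ee_pos: [0.4179, -0.1533, 0.1817]
tcp_rot: [-179.9, 0.2, 178.5]
wrist_force: [1.0, -0.6, -2.7]
opening: 0.0113
time: 21.07
ee_pos: [0.4166, -0.1529, 0.1774]
tcp_rot: [-179.9, -0.1, 131.7]
wrist_force: [0.2, -0.4, -1.8]
opening: 0.0109
time: 21.73
ee_pos: [0.4168, -0.1529, 0.1779]
tcp_rot: [-180.0, -0.0, 103.7]
wrist_force: [-0.5, -0.1, -2.9]
opening: 0.0106
t 21.73 pos [ 0.4168 -0.1529  0.1779] rot [-1.7996e+02 -3.0000e-02  1.0370e+02] q [-20. -10. -12.  88.  -0.  56.] F [-0.5 -0.1 -2.9] open 0.0106
turn [-0.04 -0.03  0.1 ]
.5438,.2647,.18 shift [ 0.3761  0.2216 -0.0021] rows@.035 13
```

```bash
python3 -m handwheel '[[0.0145,0.0085,-0.002,0,0,0],[0.0289,0.017,0,0,0,0],[0.0289,0.017,0,0,0,0],[0.0289,0.017,0,0,0,0],[0.0289,0.017,0,0,0,0],[0.0289,0.0171,0,0,0,0],[0.0289,0.0171,0,0,0,0],[0.0289,0.0171,0,0,0,0]]'
python3 -m handwheel '[[0.0289,0.0171,0,0,0,0],[0.0289,0.0171,0,0,0,0],[0.0289,0.0171,0,0,0,0],[0.0289,0.017,0,0,0,0],[0.029,0.017,0,0,0,0],[0.0145,0.0085,0,0,0,0],[0,0,0,0,0,0],[0,0,0,0,0,0]]'
python3 -m handwheel '[[0,0,0.02,0,0,0],[0,0,0.015,0,0,0],[0,0,0,0,0,0],[0,0,0,0,0,0],[0,0,0,0,0,0],[0,0,0,0,0,0],[0,0,0,0,0,0],[0,0,0,0,0,0]]'
python3 go.py 13.6 .5438,.2647,.095
python3 - <<'E'
from h import *
c=cam('top');np.savez('top3.npz',**c);s=cam('scene');np.savez('scene3.npz',**s)
a=cv2.resize(c['img'][150:260,160:300],(764,600),interpolation=cv2.INTER_CUBIC)[:, :];b=cv2.resize(s['img'][200:330,195:325],(400,400),interpolation=cv2.INTER_CUBIC)
a=cv2.resize(a,(400,314));a=np.vstack([a,np.zeros((86,400,3),np.uint8)])
cv2.imwrite('pics/c5.png',np.hstack([a,b])[:,:,::-1])
E
```

```text
time: 22.4
ee_pos: [0.4904, 0.0894, 0.1802]
tcp_rot: [-180.0, 0.0, 103.7]
wrist_force: [-0.0, -1.1, -3.2]
opening: 0.0107
time: 23.07
ee_pos: [0.5438, 0.2651, 0.1794]
tcp_rot: [-179.9, 0.0, 103.8]
wrist_force: [-0.6, -1.0, -2.7]
opening: 0.0104
time: 23.73
ee_pos: [0.5444, 0.2644, 0.1462]
tcp_rot: [179.9, -0.0, 103.6]
wrist_force: [0.2, 0.7, -2.5]
opening: 0.0109
t 23.73 pos [0.5444 0.2644 0.1462] rot [ 1.7993e+02 -1.0000e-02  1.0360e+02] q [ 26.  12.   6.  85.  -0. 102.] F [ 0.2  0.7 -2.5] open 0.0109
turn [ 0.07 -0.01 -0.  ]
.5438,.2647,.095 shift [ 0.0004 -0.0005  0.0512] rows@.035 2
```

View pics/c5.png

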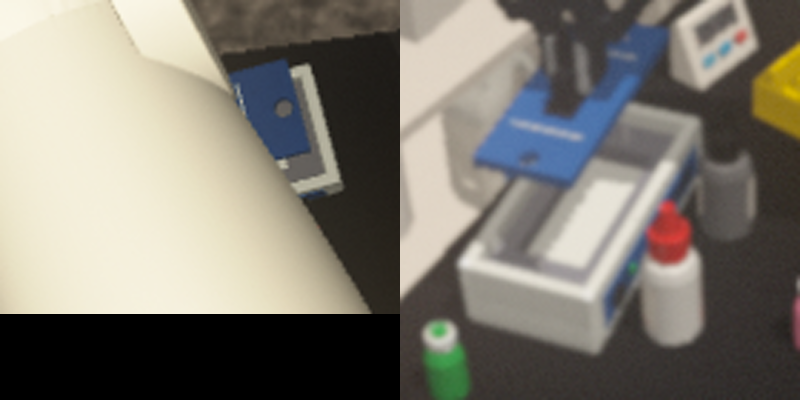

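The cover hangs above the box, with its near hole at scene ≈(236.3,251.0) and the other hole at top ≈(259.4,187.8). I'll compute its offset relative to the box.

Run:
```python
from h import *
C=np.array([.5438,.2647]);t=np.radians(103.6);ax=np.array([np.cos(t),np.sin(t)]);ay=np.array([-ax[1],ax[0]]);tcp=np.array([.5444,.2644])
z=.1462-.0292+.008
bx=lambda p,o:np.array([(p[:2]-o)@ax,(p[:2]-o)@ay])*1000
for n,(u,v),r in(('top',(259.4,187.8),4),('scene',(236.3,251.0),4)):
    c=dict(np.load(n+'3.npz'));im=c['img'].astype(int)
    w=np.abs(im[v_:=round(v)-r:0] if 0 else im[round(v)-r:round(v)+r+1,round(u)-r:round(u)+r+1]);print(n);print(w[:,:,2])
    # blueness deficit -> hole
    d=w[:,:,2]-w[:,:,0];med=np.percentile(d,70);k=np.clip(med-d,0,None).astype(float);k[k<.4*k.max()]=0
    l=cv2.connectedComponents(np.uint8(k>0),connectivity=4)[1];k[l!=l[r,r]]=0
    yy,xx=np.mgrid[-r:r+1,-r:r+1];q=(round(u)+(k*xx).sum()/k.sum(),round(v)+(k*yy).sum()/k.sum());X=onz(c,[q],z-.002)[0]
    print(np.round(q,2),X.round(4),'rel tcp',bx(X,tcp).round(1),'depth z',cloud(c)[round(v)-6:round(v)+7,round(u)-6:round(u)+7,2].round(3).ravel()[[0,14,40,84,120]])
    # cover outline
    hs=cv2.cvtColor(c['img'],cv2.COLOR_RGB2HSV).astype(int);m=np.uint8((hs[:,:,0]>95)&(hs[:,:,0]<125)&(hs[:,:,1]>110)&(hs[:,:,2]>50));m=m
    Pz=cloud(c)[:,:,2];m[(Pz<.1)|(Pz>.15)]=0
    cs,_=cv2.findContours(m,cv2.RETR_EXTERNAL,cv2.CHAIN_APPROX_NONE);p=max(cs,key=cv2.contourArea).reshape(-1,2);W=onz(c,p,z);B=np.array([bx(a,tcp) for a in W]);print('outline box-frame rel tcp',np.percentile(B,[1,5,50,95,99],axis=0).round(1).tolist())
```

```text
File "<stdin>", line 7
    w=np.abs(im[v_:=round(v)-r:0] if 0 else im[round(v)-r:round(v)+r+1,round(u)-r:round(u)+r+1]);print(n);print(w[:,:,2])
                              ^
SyntaxError: invalid syntax
```

```bash
cat > m5.py <<'E'
from h import *
t=np.radians(103.6);ax=np.array([np.cos(t),np.sin(t)]);ay=np.array([-ax[1],ax[0]]);tcp=np.array([.5444,.2644]);z=.1462-.0292+.008
bx=lambda p:np.array([(p[:2]-tcp)@ax,(p[:2]-tcp)@ay])*1000
for n,(u,v),r in(('top',(259,188),4),('scene',(236,251),4)):
    c=dict(np.load(n+'3.npz'));w=c['img'].astype(int)[v-r:v+r+1,u-r:u+r+1];d=w[:,:,2]-w[:,:,0];print(n);print(d)
    k=np.clip(np.percentile(d,70)-d,0,None).astype(float);k[k<.4*k.max()]=0
    l=cv2.connectedComponents(np.uint8(k>0),connectivity=4)[1];k[l!=l[r,r]]=0
    yy,xx=np.mgrid[-r:r+1,-r:r+1];q=(u+(k*xx).sum()/k.sum(),v+(k*yy).sum()/k.sum());X=onz(c,[q],z-.002)[0]
    P=cloud(c);print(np.round(q,2),X.round(4),'rel tcp',bx(X).round(1),'depth z',np.percentile(P[v-6:v+7,u-6:u+7,2],[20,50,80]).round(4))
    hs=cv2.cvtColor(c['img'],cv2.COLOR_RGB2HSV).astype(int);m=np.uint8((hs[:,:,0]>95)&(hs[:,:,0]<125)&(hs[:,:,1]>110)&(hs[:,:,2]>50))
    m[(P[:,:,2]<.1)|(P[:,:,2]>.15)]=0
    cs,_=cv2.findContours(m,cv2.RETR_EXTERNAL,cv2.CHAIN_APPROX_NONE);p=max(cs,key=cv2.contourArea).reshape(-1,2);B=np.array([bx(a) for a in onz(c,p,z)]);print('outline',np.percentile(B,[1,5,50,95,99],axis=0).round(1).tolist())
E
python3 m5.py
```

```text
top
[[48 47 42 31 31 37 47 50 42]
 [48 41 22 11  3  7 29 43 45]
 [44 23  2 -7 -6 -6 -2 29 47]
 [42 13 -7 -8 -8 -7 -5 23 49]
 [41  9 -8 -8 -8 -7 -4 30 50]
 [45 17 -9 -9 -8 -8 -2 43 50]
 [47 42 15 -8 -5 19 32 49 51]
 [50 48 46 41 39 44 48 47 49]
 [48 47 49 49 48 49 49 49 48]]
[258.7  187.55] [0.5601 0.2016 0.123 ] rel tcp [-64.7  -0.5] depth z [0.0382 0.1246 0.1262]
outline [[-74.3, -30.8], [-73.9, -30.2], [-59.8, -4.0], [-41.2, 29.6], [-38.1, 30.1]]
scene
[[89 89 90 89 88 88 88 90 89]
 [90 89 86 85 82 81 83 84 87]
 [89 84 79 74 69 65 67 73 81]
 [85 77 66 58 53 49 48 58 74]
 [84 69 55 45 39 36 39 53 74]
 [81 66 45 35 33 33 42 59 77]
 [75 65 45 39 43 49 56 69 82]
 [63 63 54 57 61 67 74 77 85]
 [44 46 48 55 57 64 70 74 81]]
[235.89 252.28] [0.5275 0.3306 0.123 ] rel tcp [68.4  0.9] depth z [0.1226 0.125  0.1263]
outline [[-68.5, -27.4], [-65.5, -26.7], [18.4, 13.3], [76.4, 32.7], [77.4, 33.3]]
```

```bash
python3 -m handwheel '[[-0.0004,-0.0005,0.01,0,0,0],[0,0,0.014,0,0,0],[0,0,0.014,0,0,0],[0,0,0.012,0,0,0],[0,0,0.008,0,0,0],[0,0,0.004,0,0,0],[0,0,0,0,0,0],[0,0,0,0,0,0]]'
python3 go.py 13.6 .5440,.2639,.0652
python3 - <<'E'
from h import *
c=cam('top');np.savez('top4.npz',**c);s=cam('scene');np.savez('scene4.npz',**s)
a=cv2.resize(c['img'][160:240,220:290],(394,450),interpolation=cv2.INTER_CUBIC);b=cv2.resize(s['img'][225:315,210:290],(400,450),interpolation=cv2.INTER_CUBIC)
cv2.imwrite('pics/c6.png',np.hstack([a,b])[:,:,::-1])
E
```

```text
time: 24.5
ee_pos: [0.5438, 0.264, 0.0835]
tcp_rot: [180.0, -0.0, 103.6]
wrist_force: [-0.4, 0.9, -2.6]
opening: 0.0109
t 24.5 pos [0.5438 0.264  0.0835] rot [179.99  -0.   103.6 ] q [ 26.  12.   0.  78.   0. 102.] F [-0.4  0.9 -2.6] open 0.0109
turn [ 0.01 -0.   -0.  ]
.5440,.2639,.0652 shift [-0.0001  0.0002  0.0183] rows@.035 1
```

View pics/c6.png

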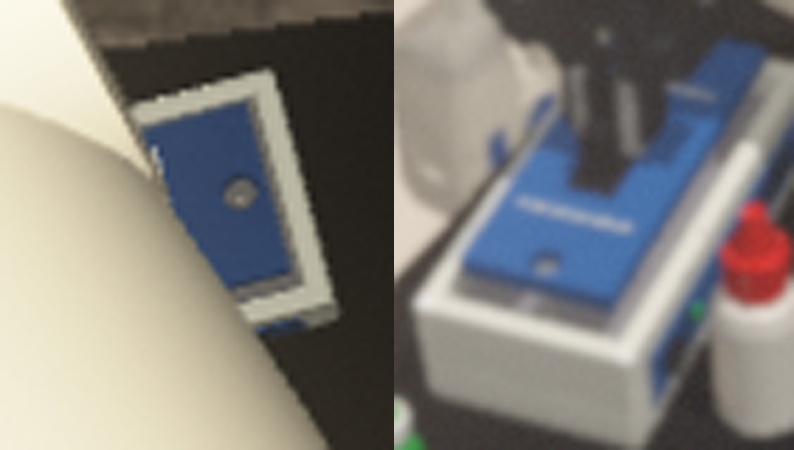

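The pin is visible inside the hole at crop (240,192) in the top view. I'll quantify how well it is centred.

Run:
```python
from h import *
t=np.radians(103.6);ax=np.array([np.cos(t),np.sin(t)]);ay=np.array([-ax[1],ax[0]])
c=dict(np.load('top4.npz'));w=c['img'].astype(int);u,v,r=262,194,5
print(np.arange(u-r,u+r+1));W=w[v-r:v+r+1,u-r:u+r+1];print(W[:,:,0]);print(W[:,:,2]-W[:,:,0])
d=W[:,:,2]-W[:,:,0];m=(d<25);yy,xx=np.mgrid[v-r:v+r+1,u-r:u+r+1];h=[xx[m].mean(),yy[m].mean()];X=onz(c,[h],.062)[0]
b=np.clip(W[:,:,0]-80,0,None)*m;p=[(b*xx).sum()/b.sum(),(b*yy).sum()/b.sum()];Y=onz(c,[p],.049)[0]
tcp=np.array([.5438,.264]);bx=lambda a,o:np.array([(a-o)@ax,(a-o)@ay])*1000
print('hole',h,bx(X[:2],tcp).round(1),'pin',p,bx(Y[:2],tcp).round(1),'pin-hole',(bx(Y[:2],X[:2])).round(1))
```

```text
[257 258 259 260 261 262 263 264 265 266 267]
[[ 54  53  53  52  52  53  51  50  50  61 106]
 [ 53  52  52  52  50  51  49  51  50  61 100]
 [ 53  54  53  50  47  47  55  46  49  56  81]
 [ 53  53  50  51  72  99  97  78  45  55  78]
 [ 53  53  53  73 101 103 102  96  66  49  62]
 [ 53  53  60 101 101 103 105 100  80  49  58]
 [ 53  55  62 102 107 142 117  97  58  50  55]
 [ 54  52  54  68  86 102 101  67  50  50  51]
 [ 54  54  53  54  55  61  52  52  51  50  49]
 [ 55  55  53  54  52  53  51  52  50  50  50]
 [ 52  54  54  53  54  53  52  51  51  50  50]]
[[ 49  49  49  49  50  49  50  50  49  30  -9]
 [ 49  49  49  49  47  44  47  50  52  37  -7]
 [ 49  49  49  43  28  23  24  37  49  45  16]
 [ 48  48  45  22   8  -6  -6   6  34  45  18]
 [ 48  47  34   8  -8  -8  -7  -2  23  46  30]
 [ 48  47  29  -8  -9  -9  -9  -5  13  47  41]
 [ 51  49  36  -8 -11 -13 -11  -3  34  51  46]
 [ 50  51  48  27   3 -11  -7  23  48  51  48]
 [ 50  50  51  48  44  35  44  49  50  51  51]
 [ 50  49  50  49  50  49  50  49  50  50  51]
 [ 50  50  50  50  49  50  52  51  51  51  51]]
hole [np.float64(262.90625), np.float64(193.28125)] [-66.7  -1. ] pin [np.float64(262.61758691206546), np.float64(193.78732106339467)] [-65.3  -2.7] pin-hole [ 1.4 -1.8]
```

Run:
```python
from h import *
t=np.radians(103.6);ax=np.array([np.cos(t),np.sin(t)]);ay=np.array([-ax[1],ax[0]])
c=dict(np.load('top4.npz'));X=onz(c,[(262.2,193.9)],.062)[0];Y=onz(c,[(262.2,195.0)],.050)[0]
c1=dict(np.load('top1.npz'));W=c1['img'].astype(int)[190:202,256:270];print(W.max(2));W=c1['img'].astype(int)[205:219,194:208];print(W.max(2))
tcp=np.array([.5438,.264])
for a,o in((X[:2],tcp),(Y[:2],tcp),(Y[:2],X[:2])): print(((a-o)@ax*1000).round(1),((a-o)@ay*1000).round(1))
```

```text
[[186 158 160 159 159 159 158 158 159 160 159 153 168 246]
 [213 159 159 159 159 158 160 159 158 158 158 159 182 243]
 [233 158 159 160 158 159 158 160 159 159 159 158 171 226]
 [245 159 159 159 160 152 105 115 159 159 159 159 160 195]
 [246 186 159 160 153 102 102 104 116 159 159 160 155 174]
 [247 214 158 159 153 139 214 153 117 160 160 160 159 187]
 [248 233 159 160 156 143 160 147 129 160 159 159 159 166]
 [249 245 159 160 155 134 141 137 132 159 158 160 160 160]
 [249 247 212 159 159 154 142 150 159 160 160 160 159 156]
 [249 247 215 158 160 158 158 159 159 160 159 160 160 159]
 [249 249 244 159 158 160 160 159 161 158 160 161 160 160]
 [249 249 245 160 159 159 159 158 160 159 160 161 161 161]]
[[155 155 155 156 157 156 156 157 157 152 116 158 237 249]
 [154 155 156 156 157 155 156 156 156 156 118 105 228 249]
 [155 156 156 155 157 157 156 156 156 155 132 112 227 249]
 [155 156 155 156 157 155 156 157 156 157 134  93 160 238]
 [154 155 157 157 157 156 156 156 156 156 153 113 142 235]
 [155 155 156 156 156 137 131 136 133 157 156 122 112 230]
 [154 156 156 156 147 122 108 105 130 157 157 132 114 229]
 [123 156 155 151 156 174 147 108 129 155 157 133  90 159]
 [120 156 156 155 151 153 146 123 128 149 157 154 112 144]
 [123 157 157 156 153 144 136 130 143 156 157 155 120 112]
 [126 156 156 157 155 155 154 152 154 156 156 157 130 115]
 [112 124 156 155 155 156 157 157 156 157 157 157 131  89]
 [107 123 155 156 156 156 156 156 157 156 156 157 154 108]
 [110 125 155 155 157 156 156 156 157 156 157 157 156 119]]
-65.0 -0.1
-63.9 -0.4
1.1 -0.2
```

```bash
python3 -m handwheel '[[0.0006,0,0,0,0,0],[0,0,0.001,0,0,0],[0,0,0.001,0,0,0],[0,0,0.001,0,0,0],[0,0,0.001,0,0,0],[0,0,0.001,0,0,0],[0,0,0.001,0,0,0],[0,0,0.001,0,0,0]]'
python3 -m handwheel '[[0,0,0.001,0,0,0],[0,0,0.001,0,0,0],[0,0,0.001,0,0,0],[0,0,0.001,0,0,0],[0,0,0,0,0,0],[0,0,0,0,0,0],[0,0,0,0,0,0],[0,0,0,0,0,0]]'
```

```text
time: 25.27
ee_pos: [0.5435, 0.2645, 0.0761]
tcp_rot: [-180.0, -0.0, 103.6]
wrist_force: [-0.4, 0.3, -1.6]
opening: 0.0106
time: 25.93
ee_pos: [0.5436, 0.2645, 0.0724]
tcp_rot: [180.0, -0.0, 103.6]
wrist_force: [-0.6, 0.7, -2.3]
opening: 0.0107
```

Underside is about 7 mm below the pin tops with no contact force, so both pins are in the holes. I'll continue down.

```bash
python3 -m handwheel '[[0,0,0.001,0,0,0],[0,0,0.001,0,0,0],[0,0,0.001,0,0,0],[0,0,0.001,0,0,0],[0,0,0.001,0,0,0],[0,0,0.0008,0,0,0],[0,0,0,0,0,0],[0,0,0,0,0,0]]'
python3 -m handwheel '[[0,0,0.0004,0,0,0],[0,0,0.0004,0,0,0],[0,0,0.0003,0,0,0],[0,0,0.0003,0,0,0],[0,0,0,0,0,0],[0,0,0,0,0,0],[0,0,0,0,0,0],[0,0,0,0,0,0]]'
```

```text
time: 26.6
ee_pos: [0.5435, 0.2645, 0.0664]
tcp_rot: [-180.0, 0.0, 103.6]
wrist_force: [-0.1, 0.5, -1.9]
opening: 0.0108
time: 27.27
ee_pos: [0.5435, 0.2645, 0.0652]
tcp_rot: [180.0, -0.0, 103.6]
wrist_force: [-0.8, 0.5, 0.3]
opening: 0.0112
```

```bash
python3 -m handwheel '[[0,0,0.0003,0,0,0],[0,0,0.0002,0,0,0],[0,0,0,0,0,0],[0,0,0,0,0,0],[0,0,0,0,0,0],[0,0,0,0,0,0],[0,0,0,0,0,0],[0,0,0,0,0,0]]'
```

```text
time: 27.93
ee_pos: [0.5435, 0.2646, 0.0652]
tcp_rot: [180.0, -0.0, 103.6]
wrist_force: [-3.0, -0.7, 5.3]
opening: 0.0107
```

Firm contact at exactly the predicted seat height (TCP 0.0652). I'll release slightly, then rise and retreat.

```bash
python3 -m handwheel '[[0,0,0,0,0,0],[0,0,0,0,0,0],[0,0,0,0,0,0],[0,0,0,0,0,0],[0,0,-0.005,0,0,0],[0,0,-0.015,0,0,0],[0,0,-0.03,0,0,0],[0,0,-0.04,0,0,0]]' -0.35 25
python3 -m handwheel '[[0,0,-0.03,0,0,0],[-0.03,-0.02,-0.02,0,0,0],[-0.03,-0.02,0,0,0,0],[-0.03,-0.02,0,0,0,0],[-0.03,-0.02,0,0,0,0],[-0.03,-0.02,0,0,0,0],[-0.03,-0.02,0,0,0,0],[-0.03,-0.02,0,0,0,0]]'
python3 -m handwheel '[[-0.02,-0.025,0,0,0,0],[-0.02,-0.025,0,0,0,0],[-0.02,-0.025,0,0,0,0],[0,0,0,0,0,0],[0,0,0,0,0,0],[0,0,0,0,0,0],[0,0,0,0,0,0],[0,0,0,0,0,0]]'
python3 - <<'E'
from h import *
c=cam('top');np.savez('top5.npz',**c);s=cam('scene');P=cloud(c)
a=cv2.resize(c['img'][150:270,170:370],(600,360),interpolation=cv2.INTER_CUBIC);b=cv2.resize(s['img'][190:320,200:400],(600,240))
b=cv2.resize(s['img'][180:320,200:400],(343*1,240));o=np.zeros((600,800,3),np.uint8);o[:360,:600]=a;o[360:,:343]=b;b2=cv2.resize(s['img'][130:230,330:480],(360,240));o[360:,343:703]=b2
cv2.imwrite('pics/c7.png',o[:,:,::-1])
hs=cv2.cvtColor(c['img'],cv2.COLOR_RGB2HSV).astype(int);m=(hs[:,:,0]>95)&(hs[:,:,0]<125)&(hs[:,:,1]>110)&(hs[:,:,2]>45);k=np.zeros_like(m);k[168:242,178:288]=1;m&=k
t=np.radians(103.6);ax=np.array([np.cos(t),np.sin(t)]);ay=np.array([-ax[1],ax[0]])
mm=cv2.erode(np.uint8(m),np.ones((3,3)))>0;Q=P[mm];B=Q[:,:2]-[.5438,.2647];bxy=np.c_[B@ax,B@ay]*1000
g=(abs(bxy[:,1])<33)&(abs(bxy[:,0])<77)&(Q[:,2]<.055);A=np.c_[bxy[g],np.ones(g.sum())];f=np.linalg.lstsq(A,Q[g,2]*1000,rcond=None)[0]
print('plane z top mm',f[2].round(2),'tilt deg',np.degrees(np.arctan(f[:2])).round(2),'n',g.sum(),'median',np.median(Q[g,2]).round(4))
w=onz(c,np.argwhere(m)[:,::-1],.044)[:,:2]-[.5438,.2647];w=np.c_[w@ax,w@ay]*1000;w=w[abs(w[:,1])<36];print('extent',np.percentile(w,[.5,99.5],axis=0).round(1).tolist())
E
python3 go.py 13.6
```

```text
time: 28.6
ee_pos: [0.5422, 0.2639, 0.153]
tcp_rot: [-179.7, 0.1, 103.6]
wrist_force: [1.6, 0.3, 0.1]
opening: 0.0276
time: 29.27
ee_pos: [0.456, 0.0262, 0.2051]
tcp_rot: [180.0, 0.0, 103.6]
wrist_force: [0.8, -0.4, -0.1]
opening: 0.0279
time: 29.93
ee_pos: [0.3985, -0.0478, 0.2045]
tcp_rot: [-180.0, -0.0, 103.7]
wrist_force: [0.6, 0.0, 0.1]
opening: 0.0277
plane z top mm 44.35 tilt deg [-0.09  0.2 ] n 1381 median 0.0444
extent [[-74.1, -30.8], [74.2, 31.3]]
t 30.03 pos [ 0.3984 -0.0478  0.2044] rot [-1.7997e+02 -1.0000e-02  1.0368e+02] q [ -7. -16. -14.  92.   0.  69.] F [-0.6 -0.9 -0.1] open 0.0279
turn [-0.03 -0.01  0.08]
```

View pics/c7.png

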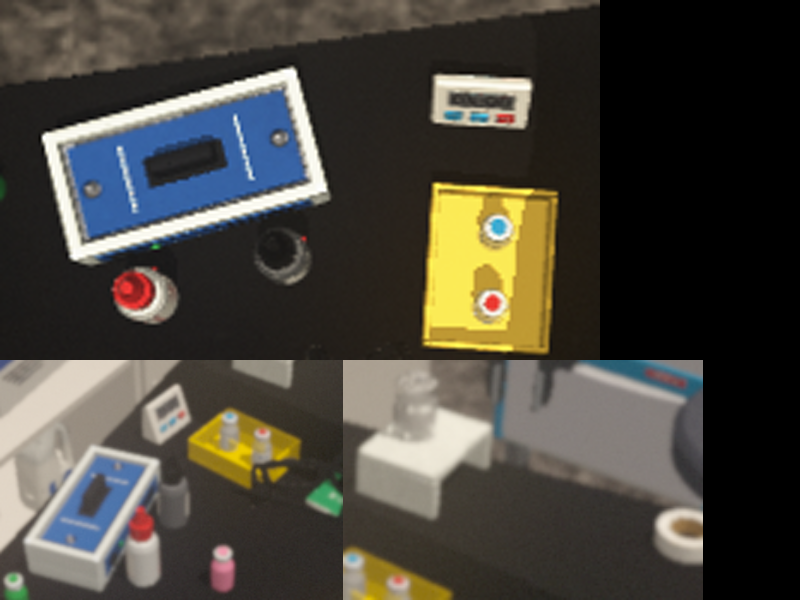

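The cover is seated, with its top at 44.35 mm against 44 expected and a tilt of 0.2° or less. Both pins show through at (92,188) and (280,138). The vials stand upright in the tote at (497,228) and (491,303), and the bottles and gauze are untouched. Handing in.

```bash
python3 -c "
from workcell import order;print(order.job_done())"
```

```text
the job is handed in; nothing more can be done
None
```

I moved both vials into the yellow tote, then pulled the blue cover out from under the riser and closed the emptied catch box with it. The job was handed in at about 30 s of the 72 s allowed.

- **Vials:** both stand upright in the tote in the last pictures.
- **Cover:** I lowered it by its rib in steps of 1 mm or less and released it only after firm contact at the predicted seat height. The last check put its top at 44.35 mm (44 expected), tilted 0.2° or less and centred in the recess to within 1 mm. Both pins show through the holes.
- **Things to leave alone:** the dropper bottles and the gauze roll look unmoved. I judged that from the pictures and did not measure it.
- **Forces:** the highest wrist force in the readings at the end of each call was about 6.5 N; I did not read it during the moves.

**Disagreements:** with the cover in hand, the top and scene cameras differed by about 2 mm on where it was. Measured pin-to-pin spacing came out 1–4 mm short of 130 mm. I settled both by checking the pin inside the hole just before lowering; it was about 1 mm off centre and I corrected half of that.

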